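# Level the coffee capsules and shut the drawer

### The arm

A 6-joint arm with a two-finger parallel gripper is mounted at the origin on the work surface. World frame = base frame: x ahead of the robot, y to its left, z up, the work surface at z = 0. Lengths are in m, angles in degrees, forces in N, time in s.
With the tool pointing down it reaches from about 0.375 to 0.9 m from the base axis. Payload 3.1 kg.
Tool frame: the origin (TCP) lies at the very end of the fingers, on their centre line; the grasp point (between the pads) lies bot.grip_point_offset behind it (bot.grip_point_offset is the distance from the TCP to the grasp point, in m); z points along the fingers, y is the line along which they close (so a half turn about z gives the same grasp; the last joint's range is limited). The gripper opens to 87 mm and grips with 3 to 60 N. Pads are 19 mm wide; open, the fingers measure 117 mm over their backs; the gripper's body (75 mm by 190 mm) begins 51 mm behind the grasp point.
Start: joints at [-78.868, 30.224, 82.088, -0, 67.689, -10.227], TCP at [0.228, -0.582, 0.223] pointing down, gripper open.
Joint ranges: [-176.69, 176.69], [-43.24, 126.21], [12.49, 139.97], [-82, 262], [0, 151.66], [-163.58, 163.58]. Speed limits (degrees/s): [159.86, 159.86, 180, 180, 180, 180].

### API

Orientations are given as a 3x3 rotation matrix whose columns are the frame's x, y, z axes.
In Python, from rig import bot, viewer, ticket gives the robot as it stands.
- The arm moves only by the tool servo_tool, never from a script. Its argument "targets" is a list of rows, each an object with "offset": the shift along the tool's x, y, z in m, a list of three; "dr": the turn, a rotation vector about the tool's x, y, z in degrees, a list of three. In form: [{"offset": [x, y, z], "dr": [ax, ay, az]}, ...]. A call has 1 to 20 rows; each row is the pose to reach, as a shift and turn from the pose commanded when the call began, along the tool's axes at that moment; what a row does not reach only later rows make up. A row lasts 1/12 s, in which the tool goes at most 41.7 mm and 7.16 degrees, less where a joint would pass 70% of its speed; a pose out of reach is approached as far as the arm can. A call with a gripper value outside its range is refused whole. "gripper" is the gripper command: -1 is fully open, 1 is shut, values between are in proportion, set as the call begins (left out, the last holds). The fingers move at their own pace and stop on an object; the grip force is fixed at half the most. Time passes only in rows, so rows that repeat a pose let the fingers close. It gives the time, the measured TCP pose, the force, the opening and the grip force at its end, in the units of the state.
- bot.read_state(): the state, without advancing time (a new reading comes with each control period).
- viewer.capture(name): name is "side" or "top" or "wrist"; returns a dict with "color" (384x512x3 uint8, red, green, blue), "camera_matrix" (3x3 intrinsics, pixels), "k1" (the pictures are not rectified: a ray, as slopes to the right and down, at radius r is drawn at 1 + k1 r^2 times it, then the intrinsics apply), "R" (3x3) and "t" (3): a world point X has camera coordinates R X + t. Camera axes: x right, y down, z forward; pixel columns grow to the right and rows downward; lengths in m; the calibration is good to about 2 mm. A picture is of the moment at which its call begins. There is no depth.
- ticket.hand_in(): hands the job in; it is judged then, once.
The state is a dict: "time_s": time; "joint_positions": joint angles; "qvel": joint speeds; "tau": joint torques, N m; "position": TCP position; "tcp_rot": TCP orientation; "force": force on the tool from outside, world axes, zero at the start; "moment": the same for the moment, N m; "opening": opening from 0.0 (shut) to 1.0 (fully open); "grasp_force": force on a finger pad.
Only numpy, scipy, OpenCV 4.12 (cv2) and the standard library are available. Lean on these libraries where they do the work, as an engineer would, in place of code of your own. Each camera call takes 0.05 s, during which the arm holds its last target. There are 200 camera calls.

### The job

The capsule drawer has just been filled and the coffee capsules lie in a heap. With the drawer still wide open, spread them so that all lie in one layer on the drawer floor, none on top of another and none out of the drawer; then push the drawer fully shut. Leave the mug, the jar and the box of sugar sticks standing where they are.

Things in the scene. Friction and masses are not known exactly. Their poses are not given: they have to be found in the camera images.
- drawer_in (a point): Centre of the inner floor of the drawer (a white tray with a black front panel), 12 mm above the work surface. x points into the black housing (the closing direction), z up. Inner floor 190 (x) by 270 (y) mm; side walls (3 mm thick) and back wall (6 mm) stand 28 mm above the floor; the front panel's inner face is at x = -95 mm.
- drawer_front (a point): Middle of the flat outer face of the drawer's front panel, 33 mm above the work surface, axes as drawer_in. The panel is 300 mm wide, 15 mm thick and stands from 4 to 62 mm above the work surface. A push here along +x closes the drawer.
- drawer (a joint): How far the drawer is pulled out, m: 0 is fully shut (the panel meets the housing), starts between 0.17 and 0.19, stop at 0.2. Slides with about 2 N of friction and stays where it is left.
- unit: Fixed black housing of the drawer, 220 (x) by 300 (y) by 66 (z) mm, origin at the centre of its underside, open at its -x side, axes as drawer_in. The lower edge of its roof is 58 mm above the work surface, 46 mm above the drawer floor: a capsule standing on others does not pass under it.
- cap0: A coffee capsule (all are alike, copper-coloured): a blunt cone 28 mm high, 37 mm wide at the rim on its base, 24 mm at the top, 20 g; origin at its middle, on the axis 14 mm above the base, z axis from base to top. Starts on the drawer floor in the heap, base down.
- cap1: A coffee capsule (all are alike, copper-coloured): a blunt cone 28 mm high, 37 mm wide at the rim on its base, 24 mm at the top, 20 g; origin at its middle, on the axis 14 mm above the base, z axis from base to top. Starts on the drawer floor in the heap, base down.
- cap2: A coffee capsule (all are alike, copper-coloured): a blunt cone 28 mm high, 37 mm wide at the rim on its base, 24 mm at the top, 20 g; origin at its middle, on the axis 14 mm above the base, z axis from base to top. Starts on the drawer floor in the heap, base down.
- cap3: A coffee capsule (all are alike, copper-coloured): a blunt cone 28 mm high, 37 mm wide at the rim on its base, 24 mm at the top, 20 g; origin at its middle, on the axis 14 mm above the base, z axis from base to top. Starts on the drawer floor in the heap, base down.
- cap4: A coffee capsule (all are alike, copper-coloured): a blunt cone 28 mm high, 37 mm wide at the rim on its base, 24 mm at the top, 20 g; origin at its middle, on the axis 14 mm above the base, z axis from base to top. Starts on the drawer floor in the heap, base down.
- cap5: A coffee capsule (all are alike, copper-coloured): a blunt cone 28 mm high, 37 mm wide at the rim on its base, 24 mm at the top, 20 g; origin at its middle, on the axis 14 mm above the base, z axis from base to top. Starts on the drawer floor in the heap, base down.
- cap6: A coffee capsule (all are alike, copper-coloured): a blunt cone 28 mm high, 37 mm wide at the rim on its base, 24 mm at the top, 20 g; origin at its middle, on the axis 14 mm above the base, z axis from base to top. Starts on the drawer floor in the heap, base down.
- cap7: A coffee capsule (all are alike, copper-coloured): a blunt cone 28 mm high, 37 mm wide at the rim on its base, 24 mm at the top, 20 g; origin at its middle, on the axis 14 mm above the base, z axis from base to top. Starts on top of others, base down, 28 mm above the drawer floor.
- cap8: A coffee capsule (all are alike, copper-coloured): a blunt cone 28 mm high, 37 mm wide at the rim on its base, 24 mm at the top, 20 g; origin at its middle, on the axis 14 mm above the base, z axis from base to top. Starts on top of others, base down, 28 mm above the drawer floor.
- cap9: A coffee capsule (all are alike, copper-coloured): a blunt cone 28 mm high, 37 mm wide at the rim on its base, 24 mm at the top, 20 g; origin at its middle, on the axis 14 mm above the base, z axis from base to top. Starts on top of others, base down, 28 mm above the drawer floor.
- mug: Grey mug, 80 mm wide, 90 mm high, on the work surface beside the drawer; origin at the centre of its underside. Bystander.
- jar: Glass jar, 64 mm wide, 85 mm high, on the work surface beside the housing; origin at the centre of its underside. Bystander.
- stickbox: Open cardboard box of sugar sticks, 110 by 70 by 60 mm, on the work surface beside the drawer; origin at the centre of its underside. Bystander.
Mind the look-alikes: they are no part of the job. Leave any black or yellow look-alike of the cap3 alone.

How it is judged (in metres and radians):
On the way:
1. all capsules lie in one layer in the drawer (the middle of each less than 28 mm above the drawer floor and within its walls) while the drawer is still at least 130 mm open (x of cap0 in the frame of drawer_in between -0.095 and 0.095 m and y of cap0 in the frame of drawer_in between -0.135 and 0.135 m and z of cap0 in the frame of drawer_in between 0 and 0.028 m and x of cap1 in the frame of drawer_in between -0.095 and 0.095 m and y of cap1 in the frame of drawer_in between -0.135 and 0.135 m and z of cap1 in the frame of drawer_in between 0 and 0.028 m and x of cap2 in the frame of drawer_in between -0.095 and 0.095 m and y of cap2 in the frame of drawer_in between -0.135 and 0.135 m and z of cap2 in the frame of drawer_in between 0 and 0.028 m and x of cap3 in the frame of drawer_in between -0.095 and 0.095 m and y of cap3 in the frame of drawer_in between -0.135 and 0.135 m and z of cap3 in the frame of drawer_in between 0 and 0.028 m and x of cap4 in the frame of drawer_in between -0.095 and 0.095 m and y of cap4 in the frame of drawer_in between -0.135 and 0.135 m and z of cap4 in the frame of drawer_in between 0 and 0.028 m and x of cap5 in the frame of drawer_in between -0.095 and 0.095 m and y of cap5 in the frame of drawer_in between -0.135 and 0.135 m and z of cap5 in the frame of drawer_in between 0 and 0.028 m and x of cap6 in the frame of drawer_in between -0.095 and 0.095 m and y of cap6 in the frame of drawer_in between -0.135 and 0.135 m and z of cap6 in the frame of drawer_in between 0 and 0.028 m and x of cap7 in the frame of drawer_in between -0.095 and 0.095 m and y of cap7 in the frame of drawer_in between -0.135 and 0.135 m and z of cap7 in the frame of drawer_in between 0 and 0.028 m and x of cap8 in the frame of drawer_in between -0.095 and 0.095 m and y of cap8 in the frame of drawer_in between -0.135 and 0.135 m and z of cap8 in the frame of drawer_in between 0 and 0.028 m and x of cap9 in the frame of drawer_in between -0.095 and 0.095 m and y of cap9 in the frame of drawer_in between -0.135 and 0.135 m and z of cap9 in the frame of drawer_in between 0 and 0.028 m and value of joint drawer above 0.13 m), for 0.3 s.
At the end, for the whole second after the job is handed in: The drawer is shut to within 6 mm and all capsules lie inside it in one layer, the middle of each less than 28 mm above the drawer floor and within its walls, at rest (under 0.03 m/s) (value of joint drawer below 0.006 m and x of cap0 in the frame of drawer_in between -0.095 and 0.095 m and y of cap0 in the frame of drawer_in between -0.135 and 0.135 m and z of cap0 in the frame of drawer_in between 0 and 0.028 m and x of cap1 in the frame of drawer_in between -0.095 and 0.095 m and y of cap1 in the frame of drawer_in between -0.135 and 0.135 m and z of cap1 in the frame of drawer_in between 0 and 0.028 m and x of cap2 in the frame of drawer_in between -0.095 and 0.095 m and y of cap2 in the frame of drawer_in between -0.135 and 0.135 m and z of cap2 in the frame of drawer_in between 0 and 0.028 m and x of cap3 in the frame of drawer_in between -0.095 and 0.095 m and y of cap3 in the frame of drawer_in between -0.135 and 0.135 m and z of cap3 in the frame of drawer_in between 0 and 0.028 m and x of cap4 in the frame of drawer_in between -0.095 and 0.095 m and y of cap4 in the frame of drawer_in between -0.135 and 0.135 m and z of cap4 in the frame of drawer_in between 0 and 0.028 m and x of cap5 in the frame of drawer_in between -0.095 and 0.095 m and y of cap5 in the frame of drawer_in between -0.135 and 0.135 m and z of cap5 in the frame of drawer_in between 0 and 0.028 m and x of cap6 in the frame of drawer_in between -0.095 and 0.095 m and y of cap6 in the frame of drawer_in between -0.135 and 0.135 m and z of cap6 in the frame of drawer_in between 0 and 0.028 m and x of cap7 in the frame of drawer_in between -0.095 and 0.095 m and y of cap7 in the frame of drawer_in between -0.135 and 0.135 m and z of cap7 in the frame of drawer_in between 0 and 0.028 m and x of cap8 in the frame of drawer_in between -0.095 and 0.095 m and y of cap8 in the frame of drawer_in between -0.135 and 0.135 m and z of cap8 in the frame of drawer_in between 0 and 0.028 m and x of cap9 in the frame of drawer_in between -0.095 and 0.095 m and y of cap9 in the frame of drawer_in between -0.135 and 0.135 m and z of cap9 in the frame of drawer_in between 0 and 0.028 m and linear speed of each of cap0, cap1, cap2, cap3, cap4, cap5, cap6, cap7, cap8, cap9 below 0.03 m/s); the robot touches nothing.
It fails at once if the mug is moved more than 30 mm or tipped more than 0.4 rad (distance of mug from where it was at the start of the episode above 0.03 m or angle between mug's own z axis and vertical above 0.4 rad).
It fails at once if the jar is moved more than 30 mm or tipped more than 0.4 rad (distance of jar from where it was at the start of the episode above 0.03 m or angle between jar's own z axis and vertical above 0.4 rad).
It fails at once if the box of sugar sticks is moved more than 30 mm or tipped more than 0.4 rad (distance of stickbox from where it was at the start of the episode above 0.03 m or angle between stickbox's own z axis and vertical above 0.4 rad).
It also fails if it takes over 64 s, if anything falls off the work surface, if the arm or the gripper's body presses on something with over 40 N, if the wrist force passes 120 N, or if a joint passes its speed limit or range.

## Working session

There is one attempt and no reset: what is moved stays moved. The work goes in short steps, Python scripts to look and compute and a tool call to move; the robot and the scene stay as the last step left them, time stands still between calls to the robot, and variables do not carry over. Pictures are saved under pics/ and viewed, at most 10 in all, crops included, and the job is handed in when it is done.

Besides the shell and the picture viewer there is one more tool, called after ">>>" as name([rows], argument=value, ...), one row to a line, values as JSON. servo_tool: Moves the arm, as the interface text tells. Its arguments: {"type":"object","properties":{"targets":{"type":"array"},"gripper":{"type":"number"}},"required":["targets"]}

```bash
mkdir -p pics; cat > h.py <<'E'
import numpy as np,cv2
from rig import bot,viewer,ticket
def cap(n,save=None):
    c=viewer.capture(n)
    if save: cv2.imwrite(f'pics/{save}.png',c['color'][:,:,::-1])
    return c
def ray(c,u,v):
    K=np.array(c['camera_matrix']);k=c['k1']
    x=(u-K[0,2])/K[0,0];y=(v-K[1,2])/K[1,1]
    s=1.
    for _ in range(20): s=1+k*(x*x+y*y)/s**2
    d=np.array([x/s,y/s,1]);R=np.array(c['R']);t=np.array(c['t'])
    return -R.T@t,R.T@d
def on(c,u,v,z):
    o,d=ray(c,u,v);return o+d*(z-o[2])/d[2]
def proj(c,X):
    p=np.array(c['R'])@X+np.array(c['t']);x,y=p[:2]/p[2];s=1+c['k1']*(x*x+y*y)
    K=np.array(c['camera_matrix']);return K[0,0]*x*s+K[0,2],K[1,1]*y*s+K[1,2]
E
python3 - <<'E'
from h import *
s=bot.read_state();print(s['position'],np.round(s['tcp_rot'],3),s['force'],bot.grip_point_offset,s['time_s'])
a=cap('top');b=cap('side')
cv2.imwrite('pics/a.png',cv2.resize(a['color'][:,:,::-1],(800,600)))
cv2.imwrite('pics/b.png',cv2.resize(b['color'][:,:,::-1],(800,600)))
for c in (a,b): print(ray(c,256,192))
E
```

```text
[ 0.22750049 -0.58131616  0.22154509] [[ 0.931  0.364 -0.   ]
 [ 0.364 -0.931  0.002]
 [ 0.    -0.002 -1.   ]] [-0.44063639  0.43396769  0.56002583] 0.0187 0.0
(array([0.39942119, 0.00829341, 1.04869595]), array([ 0.20656529, -0.01954211, -0.97824694]))
(array([0.25088019, 0.50935408, 0.83298907]), array([ 0.3336336 , -0.5218415 , -0.78522655]))
```

View pics/a.png

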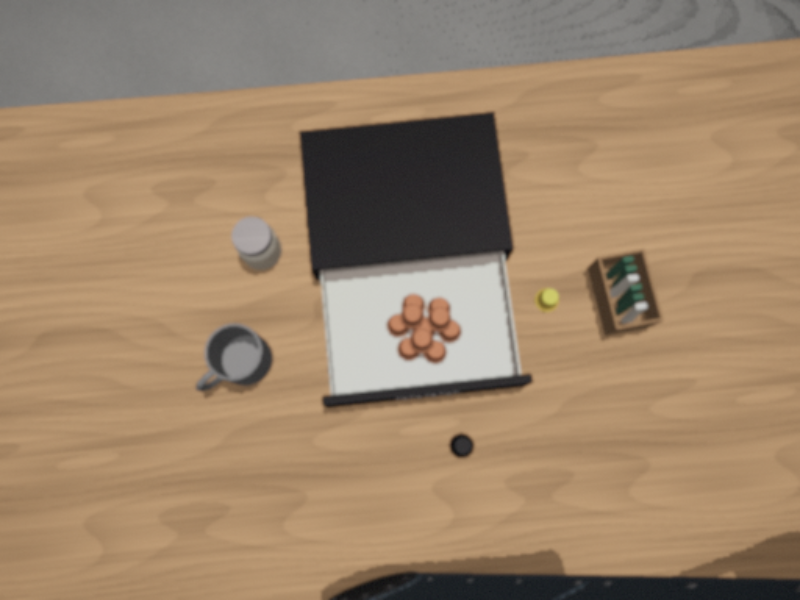

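View pics/b.png

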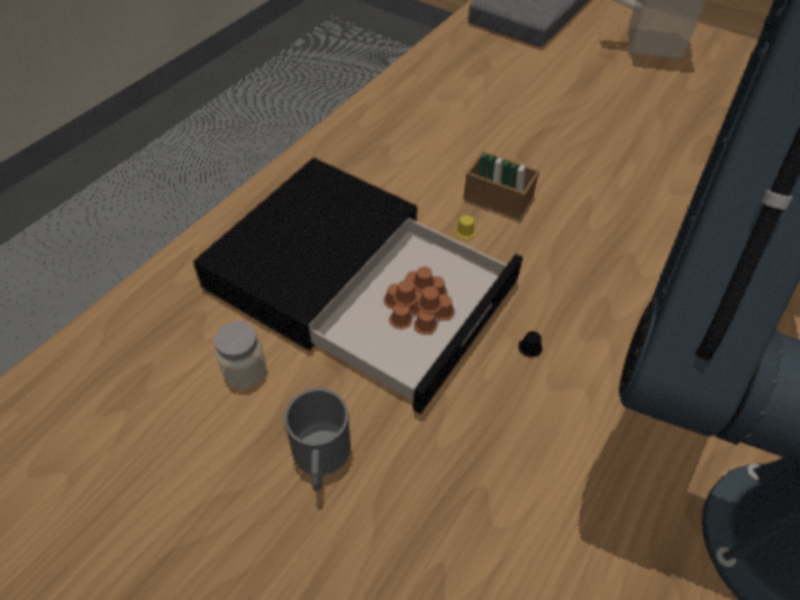

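The top view (800×600) shows the drawer at cols 325–520, rows 255–395, with the heap at (425,330). The three upper capsules are at about (412,312), (440,317) and (422,338). There are look-alikes in yellow at (548,298) and black at (461,446). Only the copper ones inside the drawer fit the description. I'll enlarge the heap and measure.

```bash
python3 - <<'E'
from h import *
a=cap('top')
im=a['color'][:,:,::-1].copy()
cv2.imwrite('pics/c.png',cv2.resize(im[150:262,195:345],(800,597),interpolation=cv2.INTER_CUBIC))
hsv=cv2.cvtColor(im,cv2.COLOR_BGR2HSV)
w=((hsv[:,:,1]<60)&(hsv[:,:,2]>120)).astype(np.uint8)
w[:, :200]=0;w[:,340:]=0;w[:155]=0;w[262:]=0
w=cv2.morphologyEx(w,cv2.MORPH_OPEN,np.ones((3,3)))
cs=max(cv2.findContours(w,0,2)[0],key=cv2.contourArea)
print('floor',cv2.minAreaRect(cs),cv2.boxPoints(cv2.minAreaRect(cs)))
# roof corners & panel from view (800 scale)
s=.64
for n,u,v,z in [('roofBL',317,272,.066),('roofBR',510,250,.066),('roofTL',301,132,.066),('roofTR',494,114,.066),('panL',325,400,.062),('panR',530,378,.062),('mug',236,345,.09),('black',461,446,.014),('A',412,312,.068),('B',440,317,.068),('C',422,338,.068),('l',398,324,.04),('l2',451,329,.04),('l3',409,348,.04),('l4',435,351,.04),('l5',413,301,.04),('l6',439,306,.04),('l7',425,325,.04)]:
    print(n,np.round(on(a,u*s,v*s,z),3))
E
```

```text
floor ((268.1732482910156, 207.10289001464844), (78.86481475830078, 123.12046813964844), 83.82982635498047) [[202.73137 174.51552]
 [325.13858 161.2823 ]
 [333.6151  239.69026]
 [211.20792 252.92348]]
roofBL [0.66  0.105 0.066]
roofBR [ 0.667 -0.179  0.066]
roofTL [0.88  0.114 0.066]
roofTR [ 0.882 -0.181  0.066]
panL [0.474 0.107 0.062]
panR [ 0.478 -0.184  0.062]
mug [0.559 0.222 0.09 ]
black [ 0.393 -0.081  0.014]
A [ 0.587 -0.027  0.068]
B [ 0.576 -0.066  0.068]
C [ 0.548 -0.037  0.068]
l [ 0.577 -0.006  0.04 ]
l2 [ 0.562 -0.082  0.04 ]
l3 [ 0.54  -0.018  0.04 ]
l4 [ 0.532 -0.056  0.04 ]
l5 [ 0.609 -0.031  0.04 ]
l6 [ 0.598 -0.068  0.04 ]
l7 [ 0.572 -0.045  0.04 ]
```

View pics/c.png

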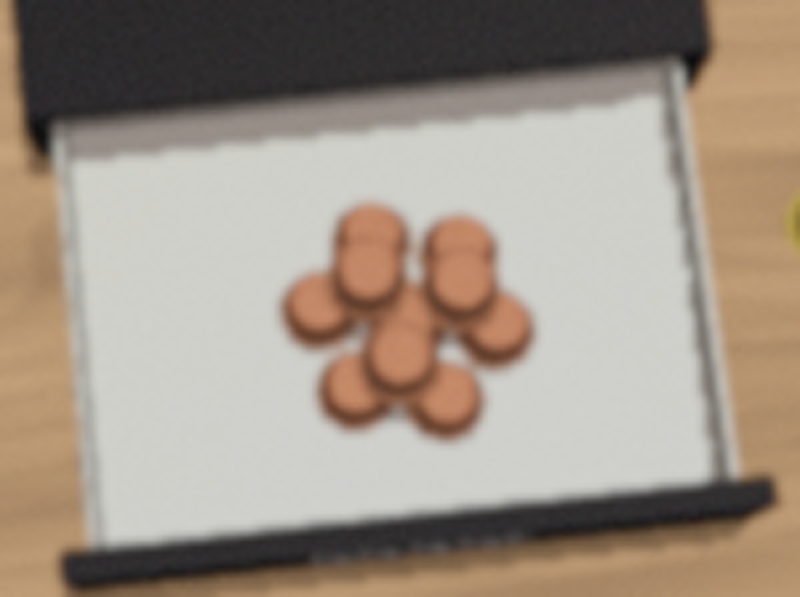

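```bash
cat >> h.py <<'E'
def mv(x,y,z,az=None):
    s=bot.read_state();R=np.array(s['tcp_rot']);o=R.T@(np.array([x,y,z])-s['position'])
    c=np.degrees(np.arctan2(R[1,1],R[0,1]))
    d=0 if az is None else -((az-c+90)%180-90)
    print('az',round(c,1),'offset',np.round(o,3),'drz',round(d,1),'q6',np.round(s['joint_positions'][5],1))
E
python3 - <<'E'
from h import *
a=cap('top')
P=[on(a,195+u/5.333,150+v/5.333,.068) for u,v in [(369,268),(462,278),(400,352)]]
for p in P: print(np.round(p,4))
b=cap('side')
for p in P: print('side800',np.round(np.array(proj(b,p))/.64,1))
d=P[0]-P[1];az=np.degrees(np.arctan2(d[1],d[0]));print('azAB',az)
mv(P[2][0],P[2][1],.16,az)
E
```

```text
[ 0.586  -0.0278  0.068 ]
[ 0.5781 -0.0664  0.068 ]
[ 0.5492 -0.0373  0.068 ]
side800 [405.2 284.6]
side800 [423.6 270.9]
side800 [429.4 291.5]
azAB 78.44015872773379
az -68.6 offset [ 0.498 -0.39   0.063] drz 32.9 q6 -10.2
```

Projected into the side view, the three tops land on the upper capsules seen there, at (406,286), (425,272) and (430,293). I'm moving now.

>>> servo_tool([
  {"offset": [0.498,-0.39,0.063],"dr": [0,0,33]},
  {"offset": [0.498,-0.39,0.063],"dr": [0,0,33]},
  {"offset": [0.498,-0.39,0.063],"dr": [0,0,33]},
  {"offset": [0.498,-0.39,0.063],"dr": [0,0,33]},
  {"offset": [0.498,-0.39,0.063],"dr": [0,0,33]},
  {"offset": [0.498,-0.39,0.063],"dr": [0,0,33]},
  {"offset": [0.498,-0.39,0.063],"dr": [0,0,33]},
  {"offset": [0.498,-0.39,0.063],"dr": [0,0,33]},
  {"offset": [0.498,-0.39,0.063],"dr": [0,0,33]},
  {"offset": [0.498,-0.39,0.063],"dr": [0,0,33]},
  {"offset": [0.498,-0.39,0.063],"dr": [0,0,33]},
  {"offset": [0.498,-0.39,0.063],"dr": [0,0,33]},
  {"offset": [0.498,-0.39,0.063],"dr": [0,0,33]},
  {"offset": [0.498,-0.39,0.063],"dr": [0,0,33]},
  {"offset": [0.498,-0.39,0.063],"dr": [0,0,33]},
  {"offset": [0.498,-0.39,0.063],"dr": [0,0,33]},
  {"offset": [0.498,-0.39,0.063],"dr": [0,0,33]},
  {"offset": [0.498,-0.39,0.063],"dr": [0,0,33]},
  {"offset": [0.498,-0.39,0.063],"dr": [0,0,33]},
], gripper=-1)

```text
time_s: 1.83
position: [0.5487, -0.0385, 0.1595]
tcp_rot: [[0.979, -0.202, -0.001], [-0.202, -0.979, -0.0], [-0.001, 0.001, -1.0]]
force: [0.7, -0.7, 0.6]
opening: 0.994
grasp_force: 0.0
```

```bash
python3 - <<'E'
from h import *
w=cap('wrist');im=w['color'][:,:,::-1].copy()
for p in [(.586,-.0278,.068),(.5781,-.0664,.068),(.5492,-.0373,.068)]:
    u,v=proj(w,np.array(p));print(u,v);cv2.circle(im,(int(u),int(v)),3,(0,255,0),-1)
cv2.imwrite('pics/d.png',im)
s=bot.read_state();print(s['position'],s['time_s'])
mv(.549,-.037,.0445,78.4)
E
```

```text
226.93390121751983 150.5725501940688
275.7685664043238 150.43699774071823
247.80462418662083 191.45164714871166
[ 0.5487195  -0.03880512  0.15962073] 1.8833
az -101.7 offset [-0.    -0.002  0.115] drz -0.1 q6 86.1
```

View pics/d.png

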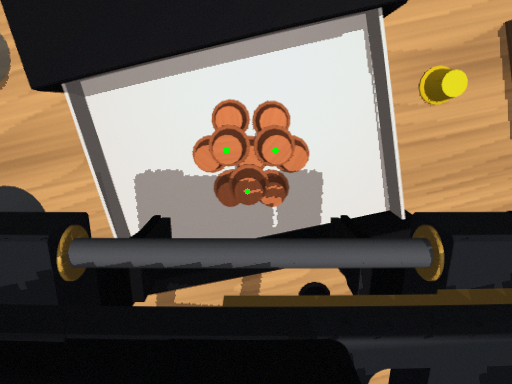

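The wrist view shows the green dots on the three upper capsules at (227,150), (276,150) and (248,191). The true top centres are about 4 px further up. Going down on C.

>>> servo_tool([
  {"offset": [0.002,-0.001,0.03],"dr": [0,0,0]},
  {"offset": [0.002,-0.001,0.06],"dr": [0,0,0]},
  {"offset": [0.002,-0.001,0.08],"dr": [0,0,0]},
  {"offset": [0.002,-0.001,0.095],"dr": [0,0,0]},
  {"offset": [0.002,-0.001,0.105],"dr": [0,0,0]},
  {"offset": [0.002,-0.001,0.112],"dr": [0,0,0]},
  {"offset": [0.002,-0.001,0.115],"dr": [0,0,0]},
  {"offset": [0.002,-0.001,0.115],"dr": [0,0,0]},
  {"offset": [0.002,-0.001,0.115],"dr": [0,0,0]},
])

```text
time_s: 2.63
position: [0.5521, -0.0373, 0.0452]
tcp_rot: [[0.979, -0.202, 0.001], [-0.202, -0.979, -0.0], [0.001, 0.0, -1.0]]
force: [0.3, 0.6, -0.1]
opening: 0.999
grasp_force: 0.0
```

>>> servo_tool([
  {"offset": [0,0,0],"dr": [0,0,0]},
  {"offset": [0,0,0],"dr": [0,0,0]},
  {"offset": [0,0,0],"dr": [0,0,0]},
  {"offset": [0,0,0],"dr": [0,0,0]},
  {"offset": [0,0,0],"dr": [0,0,0]},
  {"offset": [0,0,0],"dr": [0,0,0]},
  {"offset": [0,0,0],"dr": [0,0,0]},
  {"offset": [0,0,0],"dr": [0,0,0]},
  {"offset": [0,0,0],"dr": [0,0,0]},
  {"offset": [0,0,0],"dr": [0,0,0]},
], gripper=1)

```text
time_s: 3.47
position: [0.5516, -0.0369, 0.0445]
tcp_rot: [[0.979, -0.202, -0.0], [-0.202, -0.979, -0.0], [-0.0, 0.0, -1.0]]
force: [-0.6, -0.8, -0.4]
opening: 0.33
grasp_force: 29.9
```

>>> servo_tool([
  {"offset": [0,0,-0.005],"dr": [0,0,0]},
  {"offset": [0,0,-0.012],"dr": [0,0,0]},
  {"offset": [0,0,-0.022],"dr": [0,0,0]},
  {"offset": [0,0,-0.034],"dr": [0,0,0]},
  {"offset": [0,0,-0.044],"dr": [0,0,0]},
  {"offset": [0,0,-0.05],"dr": [0,0,0]},
  {"offset": [0,0,-0.05],"dr": [0,0,0]},
])

```text
time_s: 4.05
position: [0.5528, -0.0372, 0.0966]
tcp_rot: [[0.979, -0.202, 0.004], [-0.202, -0.979, -0.001], [0.004, 0.0, -1.0]]
force: [1.0, 0.1, -0.7]
opening: 0.321
grasp_force: 29.7
```

```bash
python3 - <<'E'
from h import *
cap('wrist','e')
b=cap('side')
cv2.imwrite('pics/f.png',cv2.resize(b['color'][130:260,190:350,::-1],(738,600)))
mv(.53,.05,.095,1.5);mv(.53,.05,.095,-89)
E
```

```text
az -101.6 offset [-0.039 -0.081 -0.   ] drz 76.9 q6 86.2
az -101.6 offset [-0.039 -0.081 -0.   ] drz -12.6 q6 86.2
```

View pics/f.png

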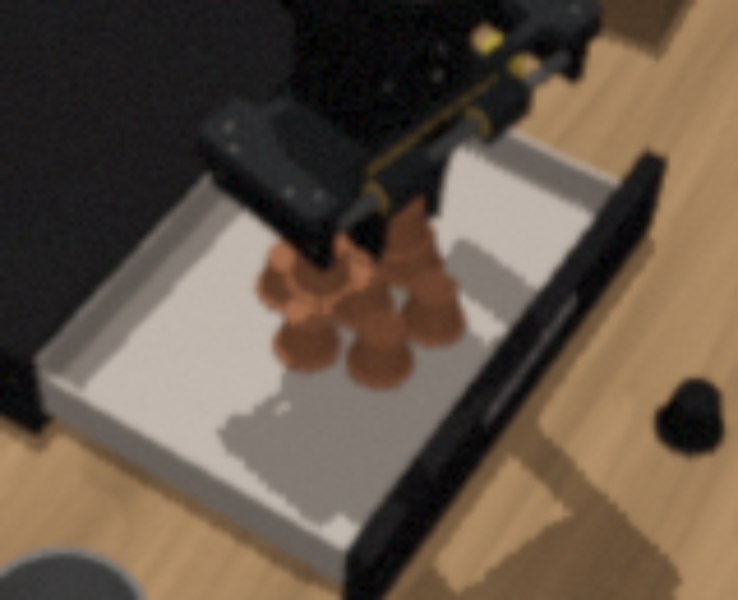

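The capsule is held (grasp force 29.7, gripper at about (400,210) in the crop). Carrying it to the free left side.

>>> servo_tool([
  {"offset": [-0.003,-0.006,0],"dr": [0,0,-7]},
  {"offset": [-0.006,-0.012,0],"dr": [0,0,-14]},
  {"offset": [-0.009,-0.018,0],"dr": [0,0,-21]},
  {"offset": [-0.012,-0.024,0],"dr": [0,0,-28]},
  {"offset": [-0.015,-0.03,0],"dr": [0,0,-35]},
  {"offset": [-0.018,-0.036,0],"dr": [0,0,-42]},
  {"offset": [-0.021,-0.042,0],"dr": [0,0,-49]},
  {"offset": [-0.024,-0.048,0],"dr": [0,0,-56]},
  {"offset": [-0.027,-0.054,0],"dr": [0,0,-63]},
  {"offset": [-0.03,-0.06,0],"dr": [0,0,-70]},
  {"offset": [-0.033,-0.068,0],"dr": [0,0,-77]},
  {"offset": [-0.036,-0.076,0],"dr": [0,0,-84]},
  {"offset": [-0.039,-0.082,0],"dr": [0,0,-91]},
  {"offset": [-0.039,-0.082,0],"dr": [0,0,-98]},
  {"offset": [-0.039,-0.082,0],"dr": [0,0,-103]},
  {"offset": [-0.039,-0.082,0.02],"dr": [0,0,-103]},
  {"offset": [-0.039,-0.082,0.04],"dr": [0,0,-103]},
  {"offset": [-0.039,-0.082,0.06],"dr": [0,0,-103]},
  {"offset": [-0.039,-0.082,0.07],"dr": [0,0,-103]},
  {"offset": [-0.039,-0.082,0.076],"dr": [0,0,-103]},
])

```text
time_s: 5.82
position: [0.5286, 0.0514, 0.0167]
tcp_rot: [[-0.024, 1.0, -0.004], [1.0, 0.024, 0.0], [0.001, -0.004, -1.0]]
force: [0.0, -0.2, -0.3]
opening: 0.33
grasp_force: 29.7
```

>>> servo_tool([
  {"offset": [0,0,0],"dr": [0,0,0]},
  {"offset": [0,0,0],"dr": [0,0,0]},
  {"offset": [0,0,0],"dr": [0,0,0]},
  {"offset": [0,0,0],"dr": [0,0,0]},
  {"offset": [0,0,0],"dr": [0,0,0]},
  {"offset": [0,0,0],"dr": [0,0,0]},
  {"offset": [0,0,-0.02],"dr": [0,0,0]},
  {"offset": [0,0,-0.05],"dr": [0,0,0]},
  {"offset": [0,0,-0.08],"dr": [0,0,0]},
  {"offset": [0,0,-0.09],"dr": [0,0,0]},
  {"offset": [0,0,-0.09],"dr": [0,0,0]},
], gripper=-0.2)

```text
time_s: 6.73
position: [0.5321, 0.0512, 0.1115]
tcp_rot: [[-0.024, 1.0, 0.007], [1.0, 0.024, -0.001], [-0.001, 0.007, -1.0]]
force: [-0.5, 0.1, 0.7]
opening: 0.599
grasp_force: 0.0
```

```bash
python3 - <<'E'
from h import *
w=cap('wrist');im=w['color'][:,:,::-1].copy()
for p in [(.586,-.0278,.068),(.5781,-.0664,.068)]:
    u,v=proj(w,np.array(p));print(u,v);cv2.circle(im,(int(u),int(v)),2,(0,255,0),-1)
cv2.imwrite('pics/g.png',im)
s=bot.read_state();print(s['position'],s['time_s'])
mv(.588,-.028,.109,-11.6)
E
```

```text
318.50904870630006 309.0414498072588
304.4752810224191 351.3456281334069
[0.53073093 0.05124786 0.10974842] 6.7833
az 1.4 offset [-0.081  0.055  0.001] drz 13.0 q6 -7.9
```

View pics/g.png

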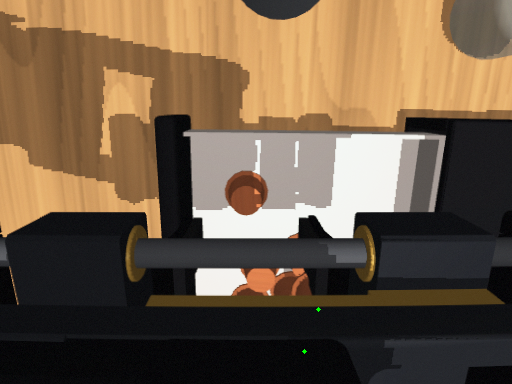

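C stands on the floor at (246,193). Next is A.

>>> servo_tool([
  {"offset": [-0.025,0.015,0],"dr": [0,0,5]},
  {"offset": [-0.05,0.035,0],"dr": [0,0,10]},
  {"offset": [-0.079,0.055,0],"dr": [0,0,13]},
  {"offset": [-0.079,0.056,0],"dr": [0,0,13]},
  {"offset": [-0.079,0.056,0.005],"dr": [0,0,13]},
  {"offset": [-0.079,0.056,0.02],"dr": [0,0,13]},
  {"offset": [-0.079,0.056,0.04],"dr": [0,0,13]},
  {"offset": [-0.079,0.056,0.055],"dr": [0,0,13]},
  {"offset": [-0.079,0.056,0.062],"dr": [0,0,13]},
  {"offset": [-0.079,0.056,0.066],"dr": [0,0,13]},
  {"offset": [-0.079,0.056,0.066],"dr": [0,0,13]},
  {"offset": [-0.079,0.056,0.066],"dr": [0,0,13]},
])

```text
time_s: 7.78
position: [0.5873, -0.0257, 0.0423]
tcp_rot: [[0.201, 0.98, -0.001], [0.98, -0.201, 0.0], [0.0, -0.001, -1.0]]
force: [-0.6, -0.2, 0.6]
opening: 0.598
grasp_force: 0.0
```

>>> servo_tool([
  {"offset": [0,0,0],"dr": [0,0,0]},
  {"offset": [0,0,0],"dr": [0,0,0]},
  {"offset": [0,0,0],"dr": [0,0,0]},
  {"offset": [0,0,0],"dr": [0,0,0]},
  {"offset": [0,0,0],"dr": [0,0,0]},
  {"offset": [0,0,0],"dr": [0,0,0]},
  {"offset": [0,0,0],"dr": [0,0,0]},
  {"offset": [0,0,0],"dr": [0,0,0]},
  {"offset": [0,0,-0.005],"dr": [0,0,0]},
  {"offset": [0,0,-0.012],"dr": [0,0,0]},
  {"offset": [0,0,-0.022],"dr": [0,0,0]},
  {"offset": [0,0,-0.034],"dr": [0,0,0]},
  {"offset": [0,0,-0.044],"dr": [0,0,0]},
  {"offset": [0,0,-0.05],"dr": [0,0,0]},
  {"offset": [0,0,-0.05],"dr": [0,0,0]},
], gripper=1)

```text
time_s: 9.03
position: [0.5891, -0.0266, 0.0948]
tcp_rot: [[0.202, 0.979, 0.004], [0.979, -0.202, -0.001], [-0.0, 0.004, -1.0]]
force: [0.1, -0.1, -0.6]
opening: 0.329
grasp_force: 53.2
```

```bash
python3 - <<'E'
from h import *
s=bot.read_state();print(s['position'],s['time_s'])
mv(.605,.055,.095,1.4)
E
```

```text
[ 0.58913944 -0.02659522  0.09476525] 9.0333
az -11.6 offset [ 0.083 -0.001 -0.   ] drz -13.0 q6 -1.8
```

>>> servo_tool([
  {"offset": [0.01,0,0],"dr": [0,0,-2]},
  {"offset": [0.022,0,0],"dr": [0,0,-4]},
  {"offset": [0.036,0,0],"dr": [0,0,-6]},
  {"offset": [0.05,-0.001,0],"dr": [0,0,-9]},
  {"offset": [0.064,-0.002,0],"dr": [0,0,-12]},
  {"offset": [0.076,-0.003,0],"dr": [0,0,-13]},
  {"offset": [0.083,-0.003,0],"dr": [0,0,-13]},
  {"offset": [0.083,-0.003,0.01],"dr": [0,0,-13]},
  {"offset": [0.083,-0.003,0.03],"dr": [0,0,-13]},
  {"offset": [0.083,-0.003,0.05],"dr": [0,0,-13]},
  {"offset": [0.083,-0.003,0.065],"dr": [0,0,-13]},
  {"offset": [0.083,-0.003,0.073],"dr": [0,0,-13]},
  {"offset": [0.083,-0.003,0.076],"dr": [0,0,-13]},
  {"offset": [0.083,-0.003,0.076],"dr": [0,0,-13]},
])

```text
time_s: 10.2
position: [0.6016, 0.0553, 0.0161]
tcp_rot: [[-0.023, 1.0, -0.0], [1.0, 0.023, -0.0], [-0.0, -0.0, -1.0]]
force: [0.4, 0.2, 0.3]
opening: 0.328
grasp_force: 53.2
```

>>> servo_tool([
  {"offset": [0,0,0],"dr": [0,0,0]},
  {"offset": [0,0,0],"dr": [0,0,0]},
  {"offset": [0,0,0],"dr": [0,0,0]},
  {"offset": [0,0,0],"dr": [0,0,0]},
  {"offset": [0,0,0],"dr": [0,0,0]},
  {"offset": [0,0,0],"dr": [0,0,0]},
  {"offset": [0,0,-0.02],"dr": [0,0,0]},
  {"offset": [0,0,-0.05],"dr": [0,0,0]},
  {"offset": [0,0,-0.08],"dr": [0,0,0]},
  {"offset": [0,0,-0.09],"dr": [0,0,0]},
  {"offset": [0,0,-0.09],"dr": [0,0,0]},
], gripper=-0.2)

```text
time_s: 11.12
position: [0.6039, 0.0555, 0.1097]
tcp_rot: [[-0.024, 1.0, 0.007], [1.0, 0.024, -0.001], [-0.001, 0.007, -1.0]]
force: [0.4, 0.2, -0.2]
opening: 0.6
grasp_force: 0.0
```

```bash
python3 - <<'E'
from h import *
s=bot.read_state();print(s['position'],s['time_s'])
mv(.580,-.066,.044,1.4)
E
```

```text
[0.60391489 0.05545018 0.1097035 ] 11.1167
az 1.4 offset [-0.121 -0.027  0.066] drz -0.0 q6 -6.7
```

>>> servo_tool([
  {"offset": [-0.03,-0.007,0],"dr": [0,0,0]},
  {"offset": [-0.06,-0.014,0],"dr": [0,0,0]},
  {"offset": [-0.09,-0.02,0],"dr": [0,0,0]},
  {"offset": [-0.121,-0.026,0],"dr": [0,0,0]},
  {"offset": [-0.121,-0.026,0],"dr": [0,0,0]},
  {"offset": [-0.121,-0.026,0.005],"dr": [0,0,0]},
  {"offset": [-0.121,-0.026,0.02],"dr": [0,0,0]},
  {"offset": [-0.121,-0.026,0.04],"dr": [0,0,0]},
  {"offset": [-0.121,-0.026,0.055],"dr": [0,0,0]},
  {"offset": [-0.121,-0.026,0.062],"dr": [0,0,0]},
  {"offset": [-0.121,-0.026,0.065],"dr": [0,0,0]},
  {"offset": [-0.121,-0.026,0.065],"dr": [0,0,0]},
  {"offset": [-0.121,-0.026,0.065],"dr": [0,0,0]},
])

```text
time_s: 12.2
position: [0.5785, -0.065, 0.0413]
tcp_rot: [[-0.025, 1.0, -0.0], [1.0, 0.025, 0.0], [0.0, -0.0, -1.0]]
force: [-0.2, 0.6, 0.3]
opening: 0.6
grasp_force: 0.0
```

>>> servo_tool([
  {"offset": [0,0,0],"dr": [0,0,0]},
  {"offset": [0,0,0],"dr": [0,0,0]},
  {"offset": [0,0,0],"dr": [0,0,0]},
  {"offset": [0,0,0],"dr": [0,0,0]},
  {"offset": [0,0,0],"dr": [0,0,0]},
  {"offset": [0,0,0],"dr": [0,0,0]},
  {"offset": [0,0,0],"dr": [0,0,0]},
  {"offset": [0,0,0],"dr": [0,0,0]},
  {"offset": [0,0,-0.005],"dr": [0,0,0]},
  {"offset": [0,0,-0.012],"dr": [0,0,0]},
  {"offset": [0,0,-0.022],"dr": [0,0,0]},
  {"offset": [0,0,-0.034],"dr": [0,0,0]},
  {"offset": [0,0,-0.044],"dr": [0,0,0]},
  {"offset": [0,0,-0.05],"dr": [0,0,0]},
  {"offset": [0,0,-0.05],"dr": [0,0,0]},
], gripper=1)

```text
time_s: 13.45
position: [0.5797, -0.0664, 0.0937]
tcp_rot: [[-0.024, 1.0, 0.004], [1.0, 0.024, -0.001], [-0.001, 0.004, -1.0]]
force: [0.1, -0.9, 0.0]
opening: 0.322
grasp_force: 58.5
```

```bash
python3 - <<'E'
from h import *
s=bot.read_state();print(s['position'],s['time_s'])
mv(.575,-.138,.019,1.4)
E
```

```text
[ 0.579725   -0.06641082  0.0936507 ] 13.45
az 1.4 offset [-0.071 -0.007  0.075] drz -0.0 q6 -18.9
```

>>> servo_tool([
  {"offset": [-0.01,0,0],"dr": [0,0,0]},
  {"offset": [-0.022,-0.001,0],"dr": [0,0,0]},
  {"offset": [-0.036,-0.001,0],"dr": [0,0,0]},
  {"offset": [-0.05,-0.001,0],"dr": [0,0,0]},
  {"offset": [-0.062,-0.001,0],"dr": [0,0,0]},
  {"offset": [-0.07,-0.001,0],"dr": [0,0,0]},
  {"offset": [-0.072,-0.001,0.002],"dr": [0,0,0]},
  {"offset": [-0.072,-0.001,0.02],"dr": [0,0,0]},
  {"offset": [-0.072,-0.001,0.04],"dr": [0,0,0]},
  {"offset": [-0.072,-0.001,0.06],"dr": [0,0,0]},
  {"offset": [-0.072,-0.001,0.07],"dr": [0,0,0]},
  {"offset": [-0.072,-0.001,0.075],"dr": [0,0,0]},
  {"offset": [-0.072,-0.001,0.075],"dr": [0,0,0]},
])

```text
time_s: 14.53
position: [0.5791, -0.1378, 0.0162]
tcp_rot: [[-0.024, 1.0, -0.001], [1.0, 0.024, 0.001], [0.001, -0.001, -1.0]]
force: [1.0, 0.0, -0.4]
opening: 0.323
grasp_force: 58.5
```

>>> servo_tool([
  {"offset": [0,0,0],"dr": [0,0,0]},
  {"offset": [0,0,0],"dr": [0,0,0]},
  {"offset": [0,0,0],"dr": [0,0,0]},
  {"offset": [0,0,0],"dr": [0,0,0]},
  {"offset": [0,0,0],"dr": [0,0,0]},
  {"offset": [0,0,0],"dr": [0,0,0]},
  {"offset": [0,0,-0.02],"dr": [0,0,0]},
  {"offset": [0,0,-0.05],"dr": [0,0,0]},
  {"offset": [0,0,-0.09],"dr": [0,0,0]},
  {"offset": [0,0,-0.13],"dr": [0,0,0]},
  {"offset": [0,0,-0.15],"dr": [0,0,0]},
  {"offset": [0,0,-0.15],"dr": [0,0,0]},
], gripper=-0.2)

```text
time_s: 15.53
position: [0.5826, -0.1394, 0.1724]
tcp_rot: [[-0.024, 1.0, 0.011], [1.0, 0.024, -0.005], [-0.005, 0.011, -1.0]]
force: [0.3, -0.3, -0.1]
opening: 0.6
grasp_force: 0.0
```

```bash
python3 - <<'E'
from h import *
s=bot.read_state();print(s['position'],s['time_s'])
b=cap('side');cv2.imwrite('pics/i.png',cv2.resize(b['color'][130:280,190:350,::-1],(640,600)))
mv(.41,-.04,.17,88.6)
E
```

```text
[ 0.58263339 -0.13942159  0.1724298 ] 15.5333
az 1.4 offset [ 0.103 -0.169 -0.002] drz -87.2 q6 -25.5
```

View pics/i.png

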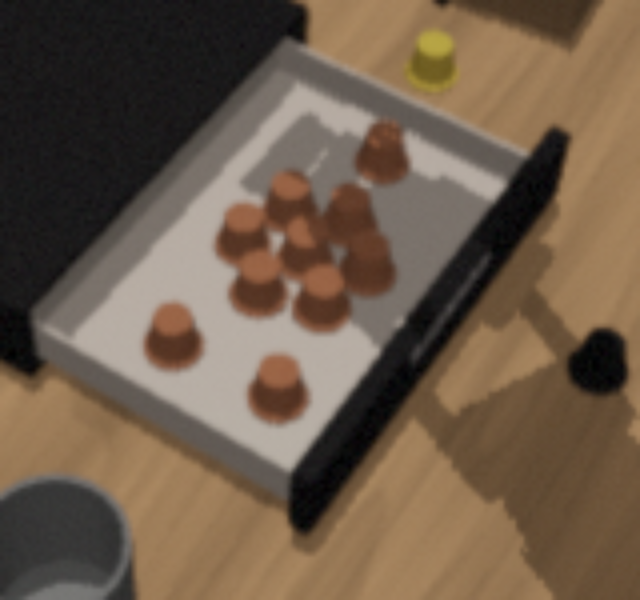

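All ten stand in a single layer in the open drawer: the three moved ones at (385,150), (173,335) and (278,388), and the seven others in the middle. The black look-alike at (598,360) stays clear of the push line. Next I move in front of the panel with the gripper shut.

>>> servo_tool([
  {"offset": [0.02,-0.03,0],"dr": [0,0,0]},
  {"offset": [0.04,-0.06,0],"dr": [0,0,0]},
  {"offset": [0.06,-0.09,0],"dr": [0,0,0]},
  {"offset": [0.08,-0.12,0],"dr": [0,0,0]},
  {"offset": [0.098,-0.145,0],"dr": [0,0,0]},
  {"offset": [0.103,-0.15,0],"dr": [0,0,0]},
  {"offset": [0.103,-0.15,0],"dr": [0,0,0]},
  {"offset": [0.103,-0.15,0],"dr": [0,0,0]},
], gripper=1)

```text
time_s: 16.25
position: [0.4272, -0.0388, 0.1661]
tcp_rot: [[-0.024, 1.0, 0.0], [1.0, 0.024, -0.0], [-0.0, 0.0, -1.0]]
force: [-0.9, 0.1, 0.7]
opening: 0.08
grasp_force: 0.0
```

```bash
python3 - <<'E'
from h import *
s=bot.read_state();print(s['opening'])
a=cap('top')
im=cv2.resize(a['color'][120:300,180:360,::-1],(600,600));cv2.imwrite('pics/j.png',im)
mv(.433,-.038,.037,1.4)
E
```

```text
0.07984928258929246
az 1.4 offset [0.001 0.005 0.129] drz -0.0 q6 -21.6
```

View pics/j.png

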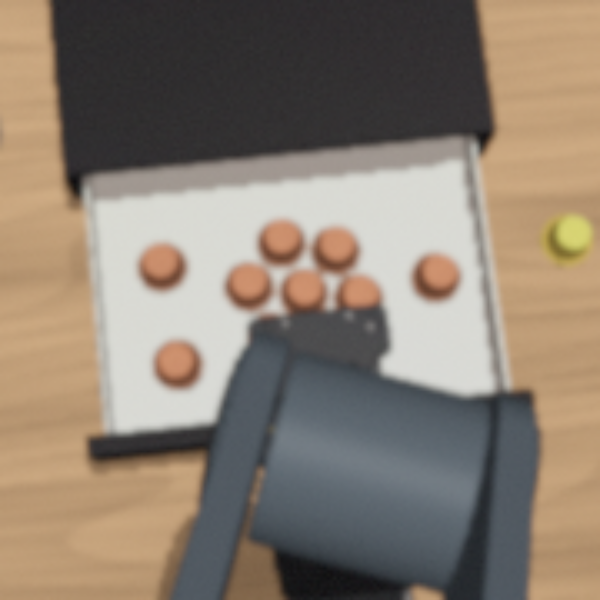

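The top view shows single capsules, spread out, with the drawer still open. Going down and pushing.

>>> servo_tool([
  {"offset": [0.001,0.004,0.03],"dr": [0,0,0]},
  {"offset": [0.001,0.004,0.06],"dr": [0,0,0]},
  {"offset": [0.001,0.004,0.09],"dr": [0,0,0]},
  {"offset": [0.001,0.004,0.115],"dr": [0,0,0]},
  {"offset": [0.001,0.004,0.13],"dr": [0,0,0]},
  {"offset": [0.001,0.004,0.13],"dr": [0,0,0]},
  {"offset": [0.001,0.004,0.13],"dr": [0,0,0]},
])

```text
time_s: 16.88
position: [0.4317, -0.0383, 0.0355]
tcp_rot: [[-0.023, 1.0, -0.001], [1.0, 0.023, 0.0], [0.0, -0.001, -1.0]]
force: [0.5, -0.1, 0.6]
opening: 0.006
grasp_force: 0.0
```

>>> servo_tool([
  {"offset": [0,0.003,0],"dr": [0,0,0]},
  {"offset": [0,0.006,0],"dr": [0,0,0]},
  {"offset": [0,0.009,0],"dr": [0,0,0]},
  {"offset": [0,0.012,0],"dr": [0,0,0]},
  {"offset": [0,0.015,0],"dr": [0,0,0]},
  {"offset": [0,0.018,0],"dr": [0,0,0]},
  {"offset": [0,0.022,0],"dr": [0,0,0]},
  {"offset": [0,0.026,0],"dr": [0,0,0]},
  {"offset": [0,0.03,0],"dr": [0,0,0]},
  {"offset": [0,0.035,0],"dr": [0,0,0]},
  {"offset": [0,0.04,0],"dr": [0,0,0]},
  {"offset": [0,0.045,0],"dr": [0,0,0]},
  {"offset": [0,0.05,0],"dr": [0,0,0]},
  {"offset": [0,0.055,0],"dr": [0,0,0]},
  {"offset": [0,0.06,0],"dr": [0,0,0]},
  {"offset": [0,0.065,0],"dr": [0,0,0]},
  {"offset": [0,0.07,0],"dr": [0,0,0]},
  {"offset": [0,0.075,0],"dr": [0,0,0]},
  {"offset": [0,0.08,0],"dr": [0,0,0]},
  {"offset": [0,0.085,0],"dr": [0,0,0]},
])

```text
time_s: 18.55
position: [0.5161, -0.0355, 0.0365]
tcp_rot: [[-0.024, 1.0, -0.0], [1.0, 0.024, -0.0], [0.0, -0.0, -1.0]]
force: [-1.8, -1.1, 0.8]
opening: 0.004
grasp_force: 1.1
```

>>> servo_tool([
  {"offset": [0,0.005,0],"dr": [0,0,0]},
  {"offset": [0,0.01,0],"dr": [0,0,0]},
  {"offset": [0,0.015,0],"dr": [0,0,0]},
  {"offset": [0,0.02,0],"dr": [0,0,0]},
  {"offset": [0,0.025,0],"dr": [0,0,0]},
  {"offset": [0,0.03,0],"dr": [0,0,0]},
  {"offset": [0,0.035,0],"dr": [0,0,0]},
  {"offset": [0,0.04,0],"dr": [0,0,0]},
  {"offset": [0,0.045,0],"dr": [0,0,0]},
  {"offset": [0,0.05,0],"dr": [0,0,0]},
  {"offset": [0,0.055,0],"dr": [0,0,0]},
  {"offset": [0,0.06,0],"dr": [0,0,0]},
  {"offset": [0,0.065,0],"dr": [0,0,0]},
  {"offset": [0,0.07,0],"dr": [0,0,0]},
  {"offset": [0,0.075,0],"dr": [0,0,0]},
  {"offset": [0,0.08,0],"dr": [0,0,0]},
  {"offset": [0,0.084,0],"dr": [0,0,0]},
  {"offset": [0,0.088,0],"dr": [0,0,0]},
  {"offset": [0,0.091,0],"dr": [0,0,0]},
  {"offset": [0,0.094,0],"dr": [0,0,0]},
])

```text
time_s: 20.22
position: [0.61, -0.0333, 0.0365]
tcp_rot: [[-0.024, 1.0, -0.0], [1.0, 0.024, -0.0], [-0.0, -0.0, -1.0]]
force: [-2.1, -2.5, 0.6]
opening: 0.004
grasp_force: 1.1
```

>>> servo_tool([
  {"offset": [0,0.002,0],"dr": [0,0,0]},
  {"offset": [0,0.004,0],"dr": [0,0,0]},
  {"offset": [0,0.006,0],"dr": [0,0,0]},
  {"offset": [0,0.008,0],"dr": [0,0,0]},
])

```text
time_s: 20.55
position: [0.6177, -0.0331, 0.0366]
tcp_rot: [[-0.024, 1.0, -0.0], [1.0, 0.024, -0.0], [-0.0, -0.0, -1.0]]
force: [-1.6, -1.5, 0.6]
opening: 0.003
grasp_force: 1.1
```

>>> servo_tool([
  {"offset": [0,0.002,0],"dr": [0,0,0]},
  {"offset": [0,0.004,0],"dr": [0,0,0]},
  {"offset": [0,0.006,0],"dr": [0,0,0]},
  {"offset": [0,0.008,0],"dr": [0,0,0]},
  {"offset": [0,0.01,0],"dr": [0,0,0]},
])

```text
time_s: 20.97
position: [0.6279, -0.0328, 0.0366]
tcp_rot: [[-0.024, 1.0, 0.0], [1.0, 0.024, 0.0], [0.0, 0.0, -1.0]]
force: [-2.7, -1.8, 0.6]
opening: 0.004
grasp_force: 1.1
```

>>> servo_tool([
  {"offset": [0,0.001,0],"dr": [0,0,0]},
  {"offset": [0,0.002,0],"dr": [0,0,0]},
  {"offset": [0,0.003,0],"dr": [0,0,0]},
  {"offset": [0,0.003,0],"dr": [0,0,0]},
])

```text
time_s: 21.3
position: [0.631, -0.0327, 0.0366]
tcp_rot: [[-0.024, 1.0, 0.0], [1.0, 0.024, 0.0], [0.0, 0.001, -1.0]]
force: [-0.8, -1.1, 1.1]
opening: 0.005
grasp_force: 0.7
```

>>> servo_tool([
  {"offset": [0,0.001,0],"dr": [0,0,0]},
  {"offset": [0,0.002,0],"dr": [0,0,0]},
  {"offset": [0,0.003,0],"dr": [0,0,0]},
])

```text
time_s: 21.55
position: [0.6337, -0.0327, 0.0366]
tcp_rot: [[-0.024, 1.0, -0.0], [1.0, 0.024, 0.0], [0.0, -0.0, -1.0]]
force: [-2.0, -1.8, 0.8]
opening: 0.006
grasp_force: 1.1
```

>>> servo_tool([
  {"offset": [0,0.001,0],"dr": [0,0,0]},
  {"offset": [0,0.002,0],"dr": [0,0,0]},
  {"offset": [0,0.003,0],"dr": [0,0,0]},
])

```text
time_s: 21.8
position: [0.6368, -0.0326, 0.0365]
tcp_rot: [[-0.024, 1.0, -0.0], [1.0, 0.024, 0.0], [0.0, -0.0, -1.0]]
force: [-2.1, -1.1, 1.0]
opening: 0.001
grasp_force: 1.1
```

>>> servo_tool([
  {"offset": [0,0.001,0],"dr": [0,0,0]},
  {"offset": [0,0.002,0],"dr": [0,0,0]},
  {"offset": [0,0.003,0],"dr": [0,0,0]},
])

```text
time_s: 22.05
position: [0.6398, -0.0326, 0.0366]
tcp_rot: [[-0.024, 1.0, 0.0], [1.0, 0.024, -0.0], [-0.0, 0.0, -1.0]]
force: [-2.2, -1.2, 0.1]
opening: 0.004
grasp_force: 1.1
```

>>> servo_tool([
  {"offset": [0,0.001,0],"dr": [0,0,0]},
  {"offset": [0,0.002,0],"dr": [0,0,0]},
  {"offset": [0,0.003,0],"dr": [0,0,0]},
])

```text
time_s: 22.3
position: [0.6411, -0.0325, 0.0365]
tcp_rot: [[-0.024, 1.0, -0.004], [1.0, 0.024, 0.0], [0.0, -0.004, -1.0]]
force: [-7.2, -2.8, 4.4]
opening: 0.008
grasp_force: 3.8
```

The force has risen to 7 N and the motion has stopped, so the panel is meeting the housing. One more small push, then back off and look.

>>> servo_tool([
  {"offset": [0,0.002,0],"dr": [0,0,0]},
  {"offset": [0,0.002,0],"dr": [0,0,0]},
])

```text
time_s: 22.47
position: [0.641, -0.0325, 0.0365]
tcp_rot: [[-0.025, 1.0, -0.008], [1.0, 0.025, 0.0], [0.0, -0.008, -1.0]]
force: [-9.2, -2.5, 5.9]
opening: 0.001
grasp_force: 5.1
```

>>> servo_tool([
  {"offset": [0,-0.01,0],"dr": [0,0,0]},
  {"offset": [0,-0.03,0],"dr": [0,0,0]},
  {"offset": [0,-0.06,0],"dr": [0,0,0]},
  {"offset": [0,-0.09,-0.02],"dr": [0,0,0]},
  {"offset": [0,-0.12,-0.05],"dr": [0,0,0]},
  {"offset": [0,-0.15,-0.08],"dr": [0,0,0]},
  {"offset": [0,-0.17,-0.1],"dr": [0,0,0]},
  {"offset": [0,-0.17,-0.1],"dr": [0,0,0]},
  {"offset": [0,-0.17,-0.1],"dr": [0,0,0]},
])

```text
time_s: 23.22
position: [0.4761, -0.0366, 0.1381]
tcp_rot: [[-0.023, 1.0, 0.006], [1.0, 0.023, -0.001], [-0.001, 0.006, -1.0]]
force: [0.9, 0.2, 0.5]
opening: 0.005
grasp_force: 0.0
```

```bash
python3 - <<'E'
from h import *
b=cap('side');cv2.imwrite('pics/k.png',cv2.resize(b['color'][80:280,110:377,::-1],(800,600)))
E
```

```text
(no output)
```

View pics/k.png

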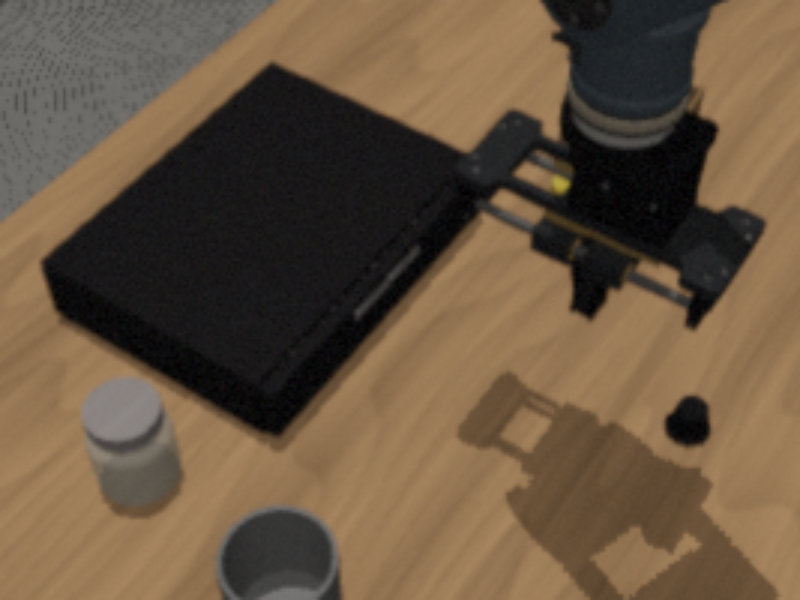

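The drawer is shut: the panel is flush along the housing from (265,400) to (480,200) with no white showing, and the gripper is clear of it. Handing in.

```bash
python3 -c "
from h import *
print(ticket.hand_in())"
```

```text
the job is handed in; nothing more can be done
None
```

I moved the three upper capsules onto free floor so all ten lay in one layer, then pushed the drawer shut and handed the job in at about 23 s; no verdict came back.

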